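# Gauge a spacer bar, pack it and snap the case shut

### The arm

A 6-joint arm with a two-finger parallel gripper is mounted at the origin on the work surface. World frame = base frame: x ahead of the robot, y to its left, z up, the work surface at z = 0. Lengths are in m, angles in rad, forces in N, time in s.
With the tool pointing down it reaches from about 0.375 to 0.975 m from the base axis. Payload 3.8 kg.
Tool frame: the origin (TCP) lies at the very end of the fingers, on their centre line; the grasp point (between the pads) lies 19 mm behind it (bot.tcp_to_grasp is the z of the grasp point in the tool frame, in m); z points along the fingers, y is the direction in which the jaws open and shut (so a half turn about z gives the same grasp; the last joint's range is limited). The gripper opens to 85 mm and grips with 20 to 120 N. Pads are 22 mm wide; open, the fingers measure 114 mm over their backs; the gripper's body (76 mm by 85 mm) begins 54 mm behind the grasp point. The pads swing forward as they close: fully open they stand 13 mm farther back than shut.
Start: joints at [-1.15, 0.264, 1.604, -0, 1.274, -0.037], TCP at [0.298, -0.605, 0.231] pointing down, gripper open.
Joint ranges: [-2.63, 2.63], [-0.94, 2.18], [0.31, 2.57], [-1.31, 4.45], [0, 2.66], [-2.55, 2.55]. Speed limits (rad/s): [2.57, 2.57, 3.14, 3.14, 3.14, 3.14].

### API

Orientations are given as a rotation vector (axis times angle).
In Python, from workcell import status, vision, job, bot gives the robot as it stands.
- The arm moves only by the tool apply_moves, never from a script. Its argument "deltas" is a list of rows, each a list of 7 numbers: the shift along the tool's x, y, z in m, then the turn, a rotation vector about the tool's x, y, z in rad, then the closure, from 0 (fully open) to 1 (shut). In form: [[x, y, z, rx, ry, rz, jaw], ...]. A call has 1 to 8 rows; each row is the pose to reach, as a shift and turn from the pose commanded when the call began, along the tool's axes at that moment; what a row does not reach only later rows make up. A row lasts 1/12 s, in which the tool goes at most 41.7 mm and 7.16 degrees, less where a joint would pass 70% of its speed; a pose out of reach is approached as far as the arm can. A call with a gripper value outside its range is refused whole. The fingers move at their own pace and stop on an object; "squeeze" is the grip in N (left out, the last holds). Time passes only in rows, so rows that repeat a pose let the fingers close. It gives the time, the measured TCP pose, the force and the opening at its end, in the units of the state.
- status.read_state(): the state, without advancing time (a new reading comes with each control period).
- vision.read_camera(name): name is "scene" or "top" or "wrist"; returns the picture (400x640x3 uint8, red, green, blue); there is no depth.
- vision.get_calibration(name): a dict with "fov_y" (degrees; the focal length in pixels is half the picture's height over the tangent of half this angle, whatever the lens; pixels are square), "cx", "cy" (the principal point, pixels), "R" (3x3) and "t" (3): a world point X has camera coordinates R X + t; the wrist camera has in their place "tool_from_camera" (4x4, takes a point from camera to tool coordinates, whose origin is the TCP and whose axes are the flange's). Camera axes: x right, y down, z forward; pixel columns grow to the right and rows downward; lengths in m; the calibration is good to about 2 mm. The wrist camera is an equidistant fisheye: a pixel r from the principal point sees the ray r / f radians off the axis. A picture is of the moment at which its call begins: read the wrist's pose just before it. get_calibration takes no time and is no camera call.
- job.finish_job(): hands the job in, once; it reports no verdict.
The state is a dict: "time": time; "q": joint angles; "joint_vel": joint speeds; "joint_torque": joint torques, N m; "tool_pos": TCP position; "tcp_rot": TCP orientation; "wrist_force": force on the tool from outside, world axes, zero at the start; "torque": the same for the moment, N m; "width": opening from 0.0 (shut) to 1.0 (fully open).
Only numpy, scipy, OpenCV 4.12 (cv2) and the standard library are available. Lean on these libraries where they do the work, as an engineer would, in place of code of your own. Each camera call takes 0.05 s, during which the arm holds its last target. There are 200 camera calls.

### The job

Check the brass-coloured spacer bar on the thickness gauge by gently pressing the gauge's knob down until its foot rests on the bar, holding it there for about half a second and letting it spring back up. Then take the bar, lower it (do not drop it) into the empty lane of the grey case under the wire shelf, and only then swing the case's lid over and press it down until it snaps fully shut. Leave the two standing bolts, the tumbler and the washer tray where they stand.

Things in the scene. Friction and masses are not known exactly. Their poses are not given: they have to be found in the camera images.
- station: fixed packing station: a grey open case 130 (x) x 124 (y) x 36 mm high, walls and floor 4 mm, under a wire shelf. Origin: centre of the case's underside, on the table; x away from the robot, y left, z up. A 28 mm high divider at y = +32 parts off a narrow lane holding a packed bar (fixed) at y = +46
- lane (a point): middle of the floor of the case's empty wide lane (station frame x 0, y -14, z 4 mm); the lane is 122 mm long in x and 88 mm wide (y = -58 to +30); a bar lying in it has its centre 13 mm above this point
- shelf_front (a point): middle of the wire shelf's front edge. Grid of 6 mm steel wires 260 mm above the table, from station x = -95 (here) to +100 mm, y = -120 to +120, on two posts at the rear corners; a small carton at its rear. It bars the case from straight above: come in from the front with the tool tilted 35 to 40 degrees
- case_lid (a joint): angle of the case's lid, rad: 0 fully shut, 1.57 upright. Grey plate 130 (x) x 124 x 5 mm hinged along x on the case's left (+y) rim; its free edge comes down on the right (-y) wall. A stiff hinge holds it where it is left. A sprung catch on the right wall stops it at 0.05 to 0.08 rad; about 10 N more on the free edge snaps it past
- lid_edge (a point): middle of the lid's free edge on its outer (upper) face; 41 mm above the table when shut; its y axis points from the free edge to the hinge, its z axis out of the lid's outer face
- lid_hinge (a point): middle of the lid's hinge line, 124 mm from the free edge, in station frame (0, +62, 36) mm; on the lid's inner face; axes as lid_edge
- gauge: fixed thickness gauge: base plate 150 x 70 x 10 mm, origin at its underside below the middle of the anvil; x away from the robot. Anvil: steel bar along x, 100 x 16 mm, top 23 mm above the table. Column 22 x 36 mm at x = +78 mm, 145 mm high; an arm from it at 117 to 133 mm height reaches forward to x = +17 mm over the far end of the anvil
- gauge_slide (a joint): travel of the gauge's sprung slide, m: 0 fully up, grows downward; 0.030 when its foot rests on a 26 mm part; about 0.036 with nothing there. Return spring 2 to 4 N
- gauge_knob (a point): centre of the top of the slide's round black knob (28 mm across, 10 mm thick), 183 mm above the table when up, at x = +28 mm of the gauge; its 16 mm wide foot hangs 104 mm below it
- spacer: loose spacer bar, brass-coloured block 90 mm long (its x axis), 18 mm wide (y), 26 mm high (z), three dark 10 mm holes on top, 0.2 kg; origin at its centre. It lies along the anvil, its top 49 mm above the table
- bolt_a: bystander: hex bolt standing on its head, 48 mm tall, head 18 mm, near the case; origin at its underside
- bolt_b: bystander: same bolt, beside the gauge
- tumbler: bystander: amber tumbler, 66 mm wide, 85 mm tall, between gauge and case; origin at its underside
- washer_tray: bystander: white open tray 80 x 60 x 30 mm, left of the gauge; origin at its underside
Mind the look-alikes: they are no part of the job. What is shaped like the spacer but pink is not meant. What is shaped like the gauge but red is not meant.

How it is judged:
By the outcome, as a careful person would: the job done as asked, in the order asked, and still so for the second after the job is handed in, with the robot touching nothing.
It also fails if it takes over 69 s, if anything falls off the work surface, if the arm or the gripper's body presses on something with over 40 N, if the wrist force passes 120 N, or if a joint passes its speed limit or range.

## Working session

There is one attempt and no reset: what is moved stays moved. The work goes in short steps, Python scripts to look and compute and a tool call to move; the robot and the scene stay as the last step left them, time stands still between calls to the robot, and variables do not carry over. Pictures are saved under pics/ and viewed, about 8 in all and at most 12, crops included, and the job is handed in when it is done.

Besides the shell and the picture viewer there is one more tool, called by a JSON object that holds its "fn" and its "kwargs". apply_moves: Moves the arm, as the interface text tells. Its arguments: {"type":"object","properties":{"deltas":{"type":"array","items":{"type":"array","items":{"type":"number"}}},"squeeze":{"type":"number"}},"required":["deltas"]}

```bash
mkdir -p pics; ls
python3 - <<'E'
from workcell import status, vision, job, bot
import cv2, numpy as np
print(status.read_state())
print(bot.tcp_to_grasp,[a for a in dir(bot) if a[0]!='_'])
for n in ("scene","top","wrist"):
    im=vision.read_camera(n); cv2.imwrite(f"pics/{n}0.png",im[:,:,::-1]); c=vision.get_calibration(n)
    print(n,{k:np.round(v,4).tolist() for k,v in c.items() if not isinstance(v,str)})
E
```

```text
pics
{'time': 0.0, 'q': array([-1.14990642e+00,  2.64756884e-01,  1.60539412e+00, -1.13193555e-05,
        1.27371335e+00, -3.69109759e-02]), 'joint_vel': array([-0.00110178, -0.0006328 ,  0.00127001, -0.00065306,  0.00012705,
        0.00150798]), 'joint_torque': array([ 4.40649201e-04, -5.15112662e+01, -3.67313576e+01,  2.03910378e-05,
        1.30659464e-02,  8.64488641e-06]), 'tool_pos': array([ 0.2980174 , -0.60481724,  0.22994866]), 'tcp_rot': array([-3.05747782e+00, -7.12348218e-01,  6.97079444e-04]), 'wrist_force': array([-0.31185764,  0.77253858,  0.10755854]), 'torque': array([-0.01263717, -0.01811733,  0.05675091]), 'width': 0.9957544490151491}
-0.0187 ['MotionError', 'tcp_to_grasp']
scene {'fov_y': 53.4401, 'cx': 318.0806, 'cy': 195.5814, 'R': [[0.7398, 0.6729, -0.0055], [0.5697, -0.6307, -0.5269], [-0.358, 0.3867, -0.8499]], 't': [-0.3993, -0.2191, 1.1273]}
top {'fov_y': 52.5809, 'cx': 324.8075, 'cy': 197.4382, 'R': [[0.0203, -0.9998, -0.0051], [-0.9952, -0.0197, -0.0955], [0.0954, 0.007, -0.9954]], 't': [0.0042, 0.5427, 1.1239]}
wrist {'fov_y': 65.7065, 'cx': 316.9366, 'cy': 192.8217, 'tool_from_camera': [[0.0004, -0.9556, -0.2945, 0.0742], [1.0, 0.0004, 0.0002, -0.0014], [-0.0001, -0.2945, 0.9556, -0.1428], [0.0, 0.0, 0.0, 1.0]]}
```

View pics/scene0.png

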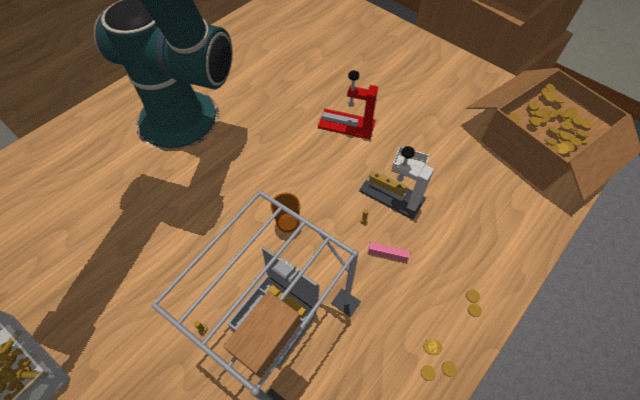

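View pics/top0.png

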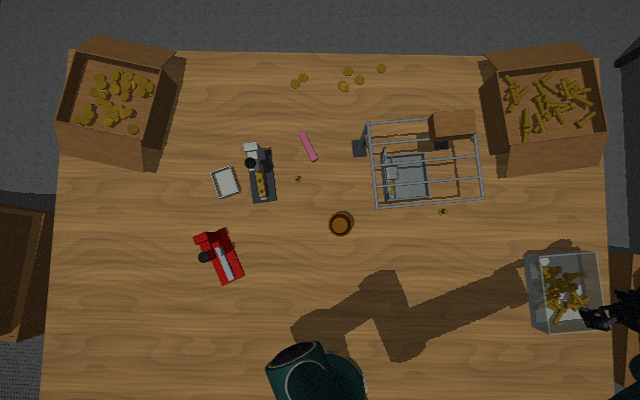

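The scene view shows the gauge (knob near 408,152, bar near 388,183), the station with its shelf (around 260,300), and the pink and red decoys. The top view shows the gauge at (258,180), the case at (405,178), the tumbler at (340,223), and the bolts at (297,178) and (443,211). Next I'll enlarge the two areas that matter.

Run:
```python
import cv2, numpy as np
im=cv2.imread("pics/top0.png")
a=cv2.resize(im[130:220,200:300],None,fx=4,fy=4,interpolation=cv2.INTER_CUBIC)
b=cv2.resize(im[100:220,350:490],None,fx=4,fy=4,interpolation=cv2.INTER_CUBIC)
c=np.zeros((480,800,3),np.uint8)
s=cv2.imread("pics/scene0.png")
A=cv2.resize(im[130:220,205:285],(320,360),interpolation=cv2.INTER_CUBIC)
B=cv2.resize(im[105:220,355:490],(480,409),interpolation=cv2.INTER_CUBIC)
c[:360,:320]=A;c[:409,320:]=B
cv2.imwrite("pics/topcrop.png",c)
cv2.imwrite("pics/scenecrop.png",cv2.resize(s[140:400,150:450],None,fx=2.3,fy=2.3,interpolation=cv2.INTER_CUBIC))
```

```text
(no output)
```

View pics/topcrop.png

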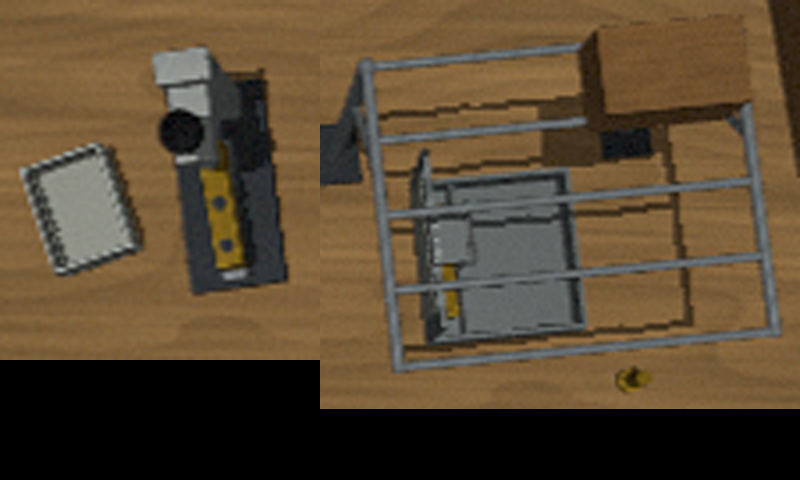

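View pics/scenecrop.png

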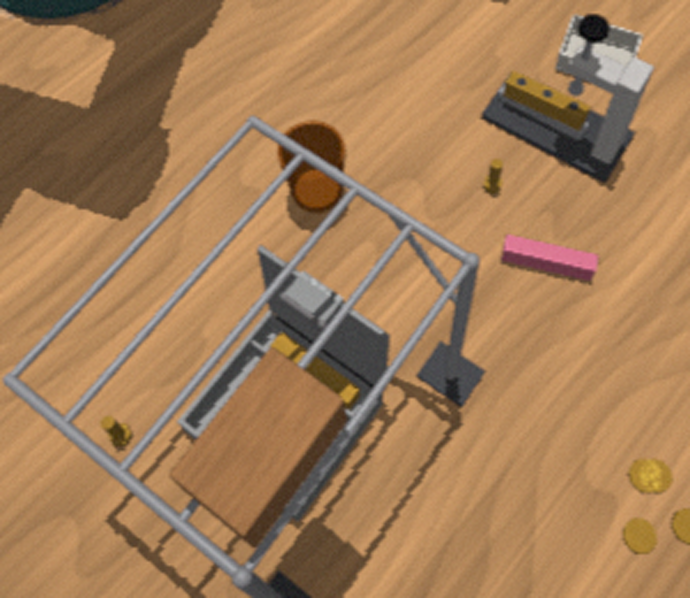

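The crops show:
- **Gauge:** crop positions for the knob (181,132), bar holes (219,203) and (227,246), and base front corners.
- **Station:** all the shelf corners.
- **Lid:** about upright, with a white block on its inner face.

Now I'll fit the poses from both views.

```bash
cat > h.py <<'E'
from workcell import status, vision, bot
import numpy as np, cv2
from scipy.optimize import least_squares
from scipy.spatial.transform import Rotation as R
C={n:vision.get_calibration(n) for n in ("scene","top","wrist")}
def proj(n,X,pose=None):
    c=C[n]; f=200/np.tan(np.radians(c["fov_y"])/2); X=np.atleast_2d(X)
    if n!="wrist":
        p=X@np.array(c["R"]).T+c["t"]; return p[:,:2]/p[:,2:]*f+[c["cx"],c["cy"]]
    T=np.eye(4);T[:3,:3]=R.from_rotvec(pose[1]).as_matrix();T[:3,3]=pose[0];T=np.linalg.inv(T@np.array(c["tool_from_camera"]))
    p=X@T[:3,:3].T+T[:3,3]; r=np.hypot(p[:,0],p[:,1]); th=np.arctan2(r,p[:,2])
    return p[:,:2]/r[:,None]*(th*f)[:,None]+[c["cx"],c["cy"]]
def w(p,L):
    L=np.atleast_2d(L).astype(float); c,s=np.cos(p[2]),np.sin(p[2])
    return np.c_[p[0]+c*L[:,0]-s*L[:,1],p[1]+s*L[:,0]+c*L[:,1],L[:,2]]
E
python3 - <<'E'
from h import *
A=lambda u,v:(205+u/4,130+v/4)
B=lambda u,v:(355+(u-320)/3.5556,105+v/3.5556)
S=lambda u,v:(150+u/2.3,140+v/2.3)
mm=1e-3
# gauge: params x,y,yaw,spacer offset
k=[28*mm,0,.183]
h=lambda d,o:[d+o,0,.049]
obs=[("top",A(181,132),0,k),("scene",S(594,27),0,k),
("top",A(219,203),1,[0,0,.049]),("top",A(227,246),1,[-1,0,.049]),
("scene",S(522,81),1,[-1,0,.049]),("scene",S(548,93),1,[0,0,.049]),("scene",S(574,106),1,[1,0,.049])]
def res(p):
    r=[]
    for n,px,t,l in obs:
        l=list(l)
        if t: l[0]=l[0]*p[4]+p[3]
        r.append(proj(n,w(p,l))[0]-px)
    return np.ravel(r)
s=least_squares(res,[.7,.2,.1,0,.028],loss='soft_l1'); print("gauge",s.x.round(4),res(s.x).round(1))
for n in("top","scene"):print(n,proj(n,w(s.x,[[-.045+s.x[3],.009,.049],[-.045+s.x[3],-.009,.049],[.028,0,.183]])).round(1).tolist())
P=[("top",B(399,368),[-.095,.12,.26]),("top",B(776,332),[-.095,-.12,.26]),("top",B(367,64),[.1,.12,.26]),
("scene",S(254,121),[-.095,.12,.26]),("scene",S(12,380),[-.095,-.12,.26]),("scene",S(474,260),[.1,.12,.26]),("scene",S(240,577),[.1,-.12,.26]),
("top",B(583,327),[-.065,-.062,.036]),("top",B(568,170),[.065,-.062,.036]),("scene",S(183,428),[-.065,-.062,.036])]
L=[("top",B(427,340),-.065),("top",B(425,152),.065),("scene",S(262,248),-.065),("scene",S(387,335),.065)]
def e(p):
    r=[proj(n,w(p,l))[0]-px for n,px,l in P]
    return np.ravel(r)
s=least_squares(e,[.72,-.2,.05],loss='soft_l1'); print("station",s.x.round(4),e(s.x).reshape(-1,2).round(1).tolist())
st=s.x
def e2(a): return np.ravel([proj(n,w(st,[x,.062-.124*np.cos(a[0]),.036+.124*np.sin(a[0])]))[0]-px for n,px,x in L])
s=least_squares(e2,[1.5]);print("lid",s.x,s.fun.round(1))
for nm,px,z in (("bolt_b",(297.5,178),.024),("bolt_a",(355+(632-320)/3.5556,105+379/3.5556),.03),("tumbler",(341,224),.05),("tray",(225,182),.015)):
    s=least_squares(lambda q:proj("top",[q[0],q[1],z])[0]-px,[.6,0]);print(nm,s.x.round(3))
E
```

```text
gauge [0.584  0.1972 0.1597 0.0019 0.0309] [-0.6 -0.9 -0.3 -1.2  0.1 -0.8 -0.5 -0.7 -0.7 -0.3 -0.6  0.3 -0.3  0.5]
top [[258.7, 196.2], [265.1, 195.3], [249.7, 162.1]]
scene [[373.0, 169.8], [369.4, 174.9], [407.9, 150.5]]
station [ 0.6085 -0.2127  0.1123] [[-0.4, -1.5], [-0.5, -1.1], [-0.3, -0.2], [-0.4, -0.0], [-0.8, -0.6], [-1.4, 0.6], [0.9, -0.4], [1.3, -0.8], [0.2, -1.9], [-2.6, -3.2]]
lid [1.67006717] [ 3.7 -4.3 -1.2 -2.1 -0.5 -1.9  1.6 -0.4]
bolt_b [0.597 0.094]
bolt_a [ 0.509 -0.318]
tumbler [ 0.467 -0.031]
tray [0.583 0.304]
```

Run:
```python
from h import *
s=status.read_state();q=s['q']
f=lambda q:(R.from_euler('z',q[0])*R.from_euler('y',q[1]+q[2])*R.from_euler('z',q[3])*R.from_euler('y',q[4])*R.from_euler('z',q[5]+np.pi/2))
print((f(q).inv()*R.from_rotvec(s['tcp_rot'])).magnitude())
def tool(yaw,tilt,far=False):
    z=np.array([np.sin(tilt),0,-np.cos(tilt)]); y=np.array([0,1.,0])*( -1 if not far else 1)
    # camera near side: x toward robot/down
    y=np.array([0,1.,0]); x=np.cross(y,z)
    if far: pass
    else: pass
    M=np.c_[x,y,z]
    if (x[0]>0)!=far: M=np.c_[-x,-y,z]
    return R.from_euler('z',yaw)*R.from_matrix(M)
for nm,p,yaw in(("gauge",[.584,.197],.16),("station",[.608,-.213],.112)):
  for tilt in (0,37,40):
    t=np.radians(tilt)
    for far in (0,1):
      T=tool(yaw,t,bool(far)); zc=T.as_matrix()[:,2]; wc=np.array(p)-.25*zc[:2]
      q1=np.arctan2(wc[1],wc[0])
      for q23 in (1.6,2.0):
        D=(R.from_euler('z',q1)*R.from_euler('y',q23)).inv()*T*R.from_euler('z',-np.pi/2)
        e=D.as_euler('ZYZ'); print(nm,tilt,"far" if far else "near",q23,q1.round(2),e.round(2))
```

```text
5.107123315644402e-16
gauge 0 near 1.6 0.33 [ 0.    1.54 -1.41]
gauge 0 near 2.0 0.33 [ 0.    1.14 -1.41]
gauge 0 far 1.6 0.33 [0.   1.54 1.74]
gauge 0 far 2.0 0.33 [0.   1.14 1.74]
gauge 37 near 1.6 0.38 [-0.17  0.91 -1.29]
gauge 37 near 2.0 0.38 [-0.26  0.52 -1.17]
gauge 37 far 1.6 0.38 [-0.17  0.91  1.85]
gauge 37 far 2.0 0.38 [-0.26  0.52  1.98]
gauge 40 near 1.6 0.38 [-0.19  0.86 -1.28]
gauge 40 near 2.0 0.38 [-0.32  0.48 -1.12]
gauge 40 far 1.6 0.38 [-0.19  0.86  1.87]
gauge 40 far 2.0 0.38 [-0.32  0.48  2.03]
station 0 near 1.6 -0.34 [ 0.    1.54 -2.02]
station 0 near 2.0 -0.34 [-0.    1.14 -2.02]
station 0 far 1.6 -0.34 [0.   1.54 1.12]
station 0 far 2.0 -0.34 [-0.    1.14  1.12]
station 37 near 1.6 -0.46 [ 0.4   1.02 -2.27]
station 37 near 2.0 -0.46 [ 0.57  0.66 -2.52]
station 37 far 1.6 -0.46 [0.4  1.02 0.87]
station 37 far 2.0 -0.46 [0.57 0.66 0.63]
station 40 near 1.6 -0.48 [ 0.44  0.98 -2.3 ]
station 40 near 2.0 -0.48 [ 0.64  0.63 -2.59]
station 40 far 1.6 -0.48 [0.44 0.98 0.84]
station 40 far 2.0 -0.48 [0.64 0.63 0.55]
```

The camera has to sit on the far side (tool x pointing forward), because the last joint's range rules out the other choice at the station. Next I'll plan the move to above the knob.

```bash
cat >> h.py <<'E'
def tool(yaw,tilt=0.,roll=0.):   # camera (tool x) on far side; tilt deg: fingers point forward; roll about tool z
    t=np.radians(tilt); z=[np.sin(t),0,-np.cos(t)]; x=[np.cos(t),0,np.sin(t)]; y=np.cross(z,x)
    return R.from_euler('z',yaw)*R.from_matrix(np.c_[x,y,z])*R.from_euler('z',roll,degrees=True)
def plan(targets,start=None):
    s=status.read_state(); p0,r0=(s['tool_pos'],R.from_rotvec(s['tcp_rot'])) if start is None else start
    print("t",round(s['time'],2),"pos",s['tool_pos'].round(4),"F",s['wrist_force'].round(1),"w",round(s['width'],3),"q",s['q'].round(2))
    for p,r in targets:
        d=r0.inv().apply(np.array(p)-p0); rv=(r0.inv()*r).as_rotvec()
        print("  ",[round(float(v),4) for v in (*d,*rv)],"rows~",max(np.linalg.norm(d)/.0417,np.degrees(np.linalg.norm(rv))/7.16).round(1))
G=np.array([.584,.1972,.1597]); ST=np.array([.6085,-.2127,.1123]); SPX=.0019
E
python3 -c "
from h import *
k=w(G,[.028,0,.3])[0];print(k)
T=tool(G[2]);print(tool(G[2]).as_matrix().round(2).tolist())
plan([([.40,-.30,.38],T),(k,T)])"
```

```text
[0.6116437  0.20165262 0.3       ]
[[0.99, 0.16, 0.0], [0.16, -0.99, 0.0], [0.0, 0.0, -1.0]]
t 0.15 pos [ 0.2981 -0.605   0.2302] F [-0.2 -1.   0.2] w 1.0 q [-1.15  0.26  1.61 -0.    1.27 -0.04]
   [0.2262, -0.2288, -0.1494, -0.0018, 0.0002, 0.2981] rows~ 8.5
   [0.6378, -0.5851, -0.0687, -0.0018, 0.0002, 0.2981] rows~ 20.8
```

{"fn": "apply_moves", "kwargs": {"deltas": [[0.226,-0.229,-0.149,0,0,0.298,1],[0.226,-0.229,-0.149,0,0,0.298,1],[0.226,-0.229,-0.149,0,0,0.298,1],[0.226,-0.229,-0.149,0,0,0.298,1],[0.226,-0.229,-0.149,0,0,0.298,1],[0.226,-0.229,-0.149,0,0,0.298,1],[0.226,-0.229,-0.149,0,0,0.298,1],[0.226,-0.229,-0.149,0,0,0.298,1]], "squeeze": 60}}

```text
time: 0.82
tool_pos: [0.3937, -0.3165, 0.3719]
tcp_rot: [-3.131, -0.25, 0.0]
wrist_force: [1.2, -0.4, 0.9]
width: 0.001
```

```bash
python3 -c "
from h import *
k=w(G,[.028,0,.3])[0]
T=tool(G[2])
plan([([.53,0,.36],T),(k,T)])"
```

```text
t 0.82 pos [ 0.3937 -0.3165  0.3719] F [ 1.2 -0.4  0.9] w 0.001 q [-0.73 -0.12  1.76  0.    1.5   0.68]
   [0.1848, -0.2909, 0.012, -0.0003, 0.0, -0.0003] rows~ 8.3
   [0.2974, -0.477, 0.0721, -0.0003, 0.0, -0.0003] rows~ 13.6
```

{"fn": "apply_moves", "kwargs": {"deltas": [[0.297,-0.477,0.03,0,0,0,1],[0.297,-0.477,0.03,0,0,0,1],[0.297,-0.477,0.03,0,0,0,1],[0.297,-0.477,0.03,0,0,0,1],[0.297,-0.477,0.05,0,0,0,1],[0.297,-0.477,0.07,0,0,0,1],[0.297,-0.477,0.07,0,0,0,1],[0.297,-0.477,0.07,0,0,0,1]]}}

```text
time: 1.48
tool_pos: [0.5221, -0.0108, 0.3381]
tcp_rot: [3.131, 0.251, 0.0]
wrist_force: [1.6, 0.2, -0.5]
width: 0.003
```

```bash
python3 -c "
from h import *
k=w(G,[.028,0,.3])[0]
T=tool(G[2])
plan([(k,T)])"
```

```text
t 1.48 pos [ 0.5221 -0.0108  0.3381] F [ 1.6  0.2 -0.5] w 0.003 q [-0.07 -0.08  1.78 -0.    1.44  1.34]
   [0.1223, -0.1955, 0.0381, 0.0002, -0.0003, 0.0003] rows~ 5.6
```

{"fn": "apply_moves", "kwargs": {"deltas": [[0.122,-0.195,0.038,0,0,0,1],[0.122,-0.195,0.038,0,0,0,1],[0.122,-0.195,0.038,0,0,0,1],[0.122,-0.195,0.038,0,0,0,1],[0.122,-0.195,0.038,0,0,0,1],[0.122,-0.195,0.038,0,0,0,1],[0.122,-0.195,0.038,0,0,0,1],[0.122,-0.195,0.038,0,0,0,1]]}}

```text
time: 2.15
tool_pos: [0.6109, 0.2001, 0.2988]
tcp_rot: [3.13, 0.255, -0.004]
wrist_force: [-0.6, -1.0, -0.2]
width: 0.005
```

```bash
python3 -c "
from h import *
s=status.read_state();im=vision.read_camera('wrist');po=(s['tool_pos'],s['tcp_rot'])
print(s['tool_pos'],s['tcp_rot'],s['q'].round(2))
cv2.imwrite('pics/w1raw.png',im[:,:,::-1]);o=cv2.resize(im[:,:,::-1],None,fx=1.25,fy=1.25)
L=[[.028,0,.183],[.042,0,.183],[.028,.014,.183],[.014,0,.183],[.028,-.014,.183]]+[[SPX+a*.045,b*.009,.049] for a in(-1,1) for b in (-1,1)]+[[-.05,.008,.023],[-.05,-.008,.023]]
for u in proj('wrist',w(G,L),po):
    print(u.round(1)); cv2.circle(o,tuple((u*1.25).astype(int)),2,(0,255,0),-1)
cv2.imwrite('pics/w1.png',o)"
```

```text
[0.61087073 0.2001268  0.2987815 ] [ 3.13035463  0.25472236 -0.00419654] [ 0.28  0.17  1.59 -0.    1.38  1.69]
[316.5 184.9]
[316.5 169.2]
[300.3 184.9]
[316.4 200.2]
[332.6 185. ]
[323.  208.6]
[309.7 208.5]
[323.6 142. ]
[309.5 142. ]
[310.8 206.8]
[321.9 206.8]
```

View pics/w1.png

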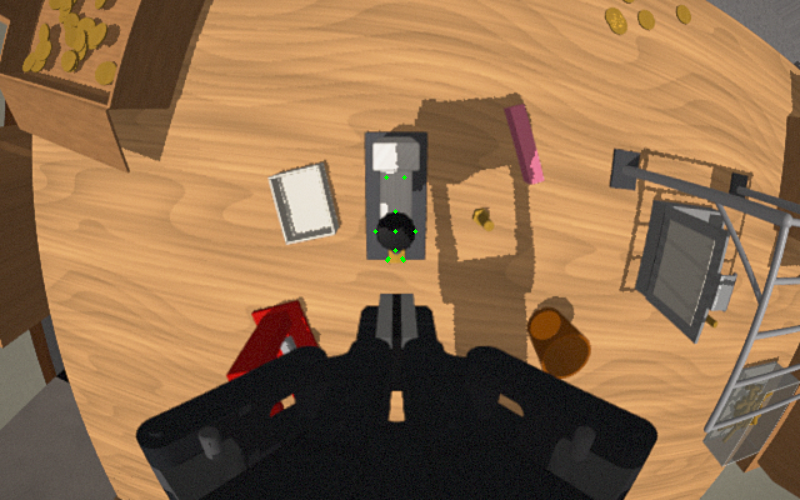

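The wrist view shows the predicted knob outline lying right on the knob (about 395,232 in the enlarged picture), and the gauge runs straight up the image. The fit is good, so I'll go down.

{"fn": "apply_moves", "kwargs": {"deltas": [[0.001,-0.001,0.04,0,0,0,1],[0.001,-0.001,0.08,0,0,0,1],[0.001,-0.001,0.105,0,0,0,1],[0.001,-0.001,0.11,0,0,0,1],[0.001,-0.001,0.11,0,0,0,1]]}}

```text
time: 2.62
tool_pos: [0.6103, 0.1982, 0.1882]
tcp_rot: [3.131, 0.248, -0.008]
wrist_force: [-0.1, -0.7, 0.2]
width: 0.001
```

```bash
python3 -c "
from h import *
plan([([.6116,.2017,.153],tool(G[2]))])"
```

```text
t 2.62 pos [0.6103 0.1982 0.1882] F [-0.1 -0.7  0.2] w 0.001 q [ 0.28  0.23  1.72 -0.    1.19  1.69]
   [0.002, -0.0033, 0.0352, 0.0009, 0.0049, -0.0015] rows~ 0.9
```

{"fn": "apply_moves", "kwargs": {"deltas": [[0.002,-0.003,0.003,0,0.005,0,1],[0.002,-0.003,0.007,0,0.005,0,1],[0.002,-0.003,0.012,0,0.005,0,1],[0.002,-0.003,0.017,0,0.005,0,1],[0.002,-0.003,0.022,0,0.005,0,1],[0.002,-0.003,0.027,0,0.005,0,1],[0.002,-0.003,0.03,0,0.005,0,1],[0.002,-0.003,0.03,0,0.005,0,1]]}}

```text
time: 3.28
tool_pos: [0.6135, 0.2035, 0.1597]
tcp_rot: [-3.131, -0.251, -0.007]
wrist_force: [1.7, 1.1, 3.4]
width: -0.002
```

{"fn": "apply_moves", "kwargs": {"deltas": [[0,0,0.002,0,0,0,1],[0,0,0.004,0,0,0,1],[0,0,0.005,0,0,0,1],[0,0,0.005,0,0,0,1]]}}

```text
time: 3.62
tool_pos: [0.6136, 0.2035, 0.1552]
tcp_rot: [-3.131, -0.251, -0.008]
wrist_force: [0.6, 0.4, 3.7]
width: 0.0
```

{"fn": "apply_moves", "kwargs": {"deltas": [[0,0,0.001,0,0,0,1],[0,0,0.002,0,0,0,1],[0,0,0.002,0,0,0,1]]}}

```text
time: 3.87
tool_pos: [0.6136, 0.2034, 0.1532]
tcp_rot: [-3.131, -0.251, -0.008]
wrist_force: [1.7, 0.3, 3.7]
width: 0.001
```

{"fn": "apply_moves", "kwargs": {"deltas": [[0,0,0.0007,0,0,0,1],[0,0,0.0007,0,0,0,1]]}}

```text
time: 4.03
tool_pos: [0.6136, 0.2035, 0.1531]
tcp_rot: [-3.131, -0.251, -0.008]
wrist_force: [-0.7, -0.9, 4.5]
width: -0.002
```

{"fn": "apply_moves", "kwargs": {"deltas": [[0,0,0.0008,0,0,0,1],[0,0,0.0008,0,0,0,1]]}}

```text
time: 4.2
tool_pos: [0.6136, 0.2034, 0.153]
tcp_rot: [-3.131, -0.251, -0.008]
wrist_force: [-1.5, -0.2, 9.1]
width: 0.003
```

The position has stopped at z = 0.153 and the force has risen to 9 N, so the foot is resting on the bar. I'll hold there.

{"fn": "apply_moves", "kwargs": {"deltas": [[0,0,0,0,0,0,1],[0,0,0,0,0,0,1],[0,0,0,0,0,0,1],[0,0,0,0,0,0,1],[0,0,0,0,0,0,1]]}}

```text
time: 4.62
tool_pos: [0.6136, 0.2035, 0.153]
tcp_rot: [-3.131, -0.251, -0.008]
wrist_force: [-1.8, -0.1, 8.3]
width: -0.003
```

{"fn": "apply_moves", "kwargs": {"deltas": [[0,0,-0.008,0,0,0,1],[0,0,-0.018,0,0,0,1],[0,0,-0.028,0,0,0,1],[0,0,-0.05,0,0,0,1],[0,0,-0.08,0,0,0,1],[0,0,-0.12,0,0,0,0.3],[0,0,-0.12,0,0,0,0.3],[0,0,-0.12,0,0,0,0.3]]}}

```text
time: 5.28
tool_pos: [0.6148, 0.2038, 0.2765]
tcp_rot: [-3.13, -0.251, -0.018]
wrist_force: [0.4, -0.4, 0.2]
width: 0.419
```

```bash
python3 -c "
from h import *
T=tool(G[2],38)
g=lambda z,back:w(G,[SPX-.012-back,0,z])[0]
# TCP 9mm above bar bottom (z=.023): .033 ; grasp-point over x=-12: tcp forward by .0187*sin
f=.0187*np.sin(np.radians(38))
u=np.array([-np.sin(np.radians(38)),np.cos(np.radians(38))])
via=w(G,[SPX-.012+f-.23,0,.24])[0]; pre=w(G,[SPX-.012+f+u[0]*.1,0,.033+u[1]*.1])[0]; gr=w(G,[SPX-.012+f,0,.033])[0]
print(via,pre,gr)
plan([(via,T),(pre,T),(gr,T)])"
```

```text
[0.35832163 0.16084961 0.24      ] [0.52461217 0.1876343  0.11180108] [0.58539489 0.19742468 0.033     ]
t 5.28 pos [0.6148 0.2038 0.2765] F [ 0.4 -0.4  0.2] w 0.419 q [ 0.28  0.18  1.62 -0.    1.33  1.69]
   [-0.2605, 0.0016, 0.0334, -0.0007, 0.6514, -0.0002] rows~ 6.3
   [-0.0936, 0.0017, 0.1636, -0.0007, 0.6514, -0.0002] rows~ 5.2
   [-0.0329, 0.0017, 0.2431, -0.0007, 0.6514, -0.0002] rows~ 5.9
```

{"fn": "apply_moves", "kwargs": {"deltas": [[-0.04,0.002,0.03,0,0.12,0,0.4],[-0.08,0.002,0.06,0,0.24,0,0.4],[-0.094,0.002,0.066,0,0.36,0,0.4],[-0.094,0.002,0.066,0,0.48,0,0.4],[-0.094,0.002,0.066,0,0.6,0,0.4],[-0.094,0.002,0.1,0,0.651,0,0.4],[-0.094,0.002,0.135,0,0.651,0,0.4],[-0.094,0.002,0.135,0,0.651,0,0.4]]}}

```text
time: 5.95
tool_pos: [0.513, 0.1831, 0.1254]
tcp_rot: [-2.931, -0.237, -0.97]
wrist_force: [-2.0, -0.9, -1.6]
width: 0.598
```

```bash
python3 -c "
from h import *
s=status.read_state();im=vision.read_camera('wrist');po=(s['tool_pos'],s['tcp_rot'])
o=cv2.resize(im[:,:,::-1],None,fx=1.25,fy=1.25)
L=[[.028,0,.183]]+[[SPX+a*.045,b*.009,.049] for a in(-1,1) for b in (-1,1)]
for u in proj('wrist',w(G,L),po):
    print(u.round(1)); cv2.circle(o,tuple((u*1.25).astype(int)),2,(0,255,0),-1)
cv2.imwrite('pics/w2.png',o)
f=.0187*np.sin(np.radians(38));T=tool(G[2],38)
plan([(w(G,[SPX-.012+f,0,.033])[0],T)])"
```

```text
[314.6  21.7]
[326.  226.9]
[303.  226.8]
[325.  127.2]
[304.7 127.1]
t 6.0 pos [0.5161 0.1842 0.1295] F [-0.6  0.2 -0.6] w 0.601 q [ 0.38 -0.21  2.43 -0.45  0.32  2.18]
   [-0.0015, -0.0024, 0.1196, 0.0028, 0.0196, 0.0026] rows~ 2.9
```

View pics/w2.png

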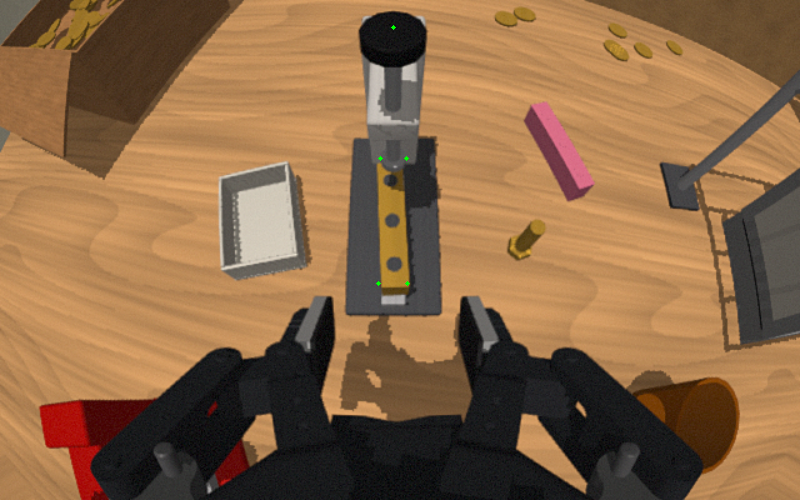

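The wrist view shows the bar midway between the open fingers. Its front edge is at (395,288) against a predicted 284, and its direction agrees. I'll advance along the tool axis.

{"fn": "apply_moves", "kwargs": {"deltas": [[-0.002,-0.002,0.03,0,0.018,0,0.4],[-0.002,-0.002,0.06,0,0.018,0,0.4],[-0.002,-0.002,0.09,0,0.018,0,0.4],[-0.002,-0.002,0.105,0,0.018,0,0.4],[-0.002,-0.002,0.112,0,0.018,0,0.4],[-0.002,-0.002,0.118,0,0.018,0,0.4],[-0.002,-0.002,0.118,0,0.018,0,0.4]]}}

```text
time: 6.58
tool_pos: [0.5954, 0.1933, 0.0561]
tcp_rot: [-2.906, -0.243, -0.977]
wrist_force: [0.4, 0.1, -0.3]
width: 0.602
```

```bash
python3 -c "
from h import *
f=.0187*np.sin(np.radians(38));T=tool(G[2],38)
plan([(w(G,[SPX-.012+f,0,.033])[0],T)])"
```

```text
t 6.58 pos [0.5954 0.1933 0.0561] F [ 0.4  0.1 -0.3] w 0.602 q [ 0.32  0.09  2.33 -0.86  0.1   2.55]
   [-0.0214, -0.0055, 0.0129, -0.0169, 0.0132, 0.0014] rows~ 0.6
```

The tool is stuck at the wrist singularity: q5 is near 0 and q6 has reached its limit. I'll fit the arm's kinematics from the poses logged so far and compare the options properly.

```bash
cat >> h.py <<'E'
ORI=lambda q:(R.from_euler('z',q[0])*R.from_euler('y',q[1]+q[2])*R.from_euler('z',q[3])*R.from_euler('y',q[4])*R.from_euler('z',q[5]+np.pi/2))
def feat(q,th):
    a,d,L2,L3,e,L=th
    A=R.from_euler('z',q[0])
    b=A.apply([a+L2*np.sin(q[1])+L3*np.sin(q[1]+q[2])+e*np.cos(q[1]+q[2]),0,d+L2*np.cos(q[1])+L3*np.cos(q[1]+q[2])-e*np.sin(q[1]+q[2])])
    return b+L*ORI(q).apply([0,0,1])
LO=np.array([-2.63,-.94,.31,-1.31,0,-2.55]);HI=np.array([2.63,2.18,2.57,4.45,2.66,2.55])
E
cat > fit.py <<'E'
from h import *
D=[([-1.14990642,.264756884,1.60539412,0,1.27371335,-.0369],[.2980174,-.60481724,.22994866]),([.28,.17,1.59,0,1.38,1.69],[.61087,.20013,.29878]),
([-.73,-.12,1.76,0,1.5,.68],[.3937,-.3165,.3719]),([-.07,-.08,1.78,0,1.44,1.34],[.5221,-.0108,.3381]),([.28,.23,1.72,0,1.19,1.69],[.6103,.1982,.1882]),
([.38,-.21,2.43,-.45,.32,2.18],[.5161,.1842,.1295])]
s=status.read_state();D.append((s['q'],s['tool_pos']))
s=least_squares(lambda th:np.ravel([feat(np.array(q),th)-p for q,p in D]),[0,.3,.4,.4,0,.25]);TH=s.x;print(TH.round(4),np.abs(s.fun).max())
np.save('th.npy',TH)
def ik(p,T,seed):
    T=T if isinstance(T,R) else T
    f=lambda q:np.r_[(feat(q,TH)-p)*5,(ORI(q).inv()*T).as_rotvec()]
    best=[]
    for q0 in seed:
        r=least_squares(f,np.clip(q0,LO+.01,HI-.01),bounds=(LO,HI)); 
        if np.abs(r.fun).max()<3e-3 and not any(np.allclose(r.x,b,atol=.05) for b in best): best.append(r.x)
    return best
rng=np.random.default_rng(0)
seeds=[np.array([.3,.1,2.2,a,b,c]) for a in(-1,-.3,.4,1.5,3) for b in (.3,.8) for c in(-2,-.8,.8,2)]
for nm,P,l,tilts in (("gauge",G,[-.002,0,.033],(0,10,20,25,30,38)),("case",ST,[.0,-.014,.013],(35,38,40,45)),("case hi",ST,[-.03,-.014,.06],(38,)),("lid",ST,[-.055,.08,.105],(38,))):
  for t in tilts:
    for roll in (0,180)+((-90,90) if nm=="lid" else ()):
      p=w(P,l)[0]
      for b in ik(p,tool(P[2],t,roll),seeds): print(nm,t,roll,b.round(2))
E
python3 fit.py
```

```text
[ 0.0547  0.1394  0.4589  0.5023 -0.0596  0.2561] 0.02586698277651536
gauge 0 0 [ 0.33  0.32  1.97 -0.    0.85  1.74]
gauge 0 180 [ 0.33  0.32  1.97 -0.    0.85 -1.4 ]
gauge 10 0 [ 0.34  0.24  2.08 -0.05  0.65  1.79]
gauge 10 180 [ 0.34  0.24  2.08 -0.05  0.65 -1.35]
gauge 20 0 [ 0.35  0.18  2.19 -0.16  0.44  1.9 ]
gauge 20 180 [ 0.35  0.18  2.19 -0.16  0.44 -1.25]
gauge 25 0 [ 0.36  0.15  2.25 -0.27  0.33  2.01]
gauge 25 180 [ 0.36  0.15  2.25 -0.27  0.33 -1.14]
gauge 30 0 [ 0.37  0.13  2.3  -0.48  0.23  2.22]
gauge 30 180 [ 0.37  0.13  2.3  -0.48  0.23 -0.92]
case 35 0 [-0.48  0.25  2.23  1.2   0.35 -0.11]
case 38 0 [-0.49  0.25  2.25  1.4   0.36 -0.32]
case 40 0 [-0.5   0.25  2.27  1.53  0.38 -0.45]
case 45 0 [-0.52  0.26  2.31  1.79  0.44 -0.72]
case 45 180 [-0.52  0.26  2.31  1.79  0.44  2.42]
case hi 38 0 [-0.53  0.12  2.29  1.16  0.41 -0.09]
lid 38 0 [-0.38 -0.11  2.41  0.9   0.38  0.3 ]
lid 38 -90 [-0.38 -0.11  2.41  0.9   0.38 -1.27]
lid 38 90 [-0.38 -0.11  2.41  0.9   0.38  1.87]
```

```bash
sed -i 's/^D.append\|^s=status.read_state();D.append.*/D=[D[0],D[1],D[4]];s=status.read_state();D.append((s["q"],s["tool_pos"]))/' fit.py
python3 - <<'E'
src=open('fit.py').read().split("rng=")[0]
exec(src)
ms=lambda a,c:[np.array([.35,.13,2.3,x,y,z]) for x in a for y in (.2,.4) for z in c]
for off in (-.012,-.030):
  for z in (.033,):
    for t in (28,30,32,33,34,36):
      f=.0187*np.sin(np.radians(t)); b=ik(w(G,[SPX+off+f,0,z])[0],tool(G[2],t),ms((-.5,-1),(2.2,2.5)))
      print("gauge",off,t,[x.round(2).tolist() for x in b])
for sx in (-.03,-.02):
    for t in (30,32,34):
      for dz in (0,.06):
        f=.0187*np.sin(np.radians(t)); b=ik(w(ST,[sx+f-dz*.6,-.014,.013+dz])[0],tool(ST[2],t),[np.array([-.5,.2,2.25,1.1,.35,0])]); print("case",sx,t,dz,[x.round(2).tolist() for x in b])
E
```

```text
[ 0.0805  0.1936  0.4062  0.4929 -0.0432  0.2511] 0.024306227477478404
gauge -0.012 28 [[0.37, 0.15, 2.27, -0.38, 0.26, 2.12]]
gauge -0.012 30 [[0.37, 0.14, 2.29, -0.49, 0.22, 2.23]]
gauge -0.012 32 [[0.37, 0.14, 2.31, -0.65, 0.19, 2.39]]
gauge -0.012 33 [[0.37, 0.13, 2.32, -0.75, 0.17, 2.49]]
gauge -0.012 34 []
gauge -0.012 36 []
gauge -0.03 28 [[0.37, 0.11, 2.31, -0.4, 0.26, 2.15]]
gauge -0.03 30 [[0.38, 0.1, 2.33, -0.51, 0.22, 2.26]]
gauge -0.03 32 [[0.38, 0.1, 2.35, -0.68, 0.18, 2.43]]
gauge -0.03 33 [[0.38, 0.1, 2.36, -0.79, 0.17, 2.54]]
gauge -0.03 34 []
gauge -0.03 36 []
case -0.03 30 0 [[-0.48, 0.25, 2.21, 0.9, 0.36, 0.17]]
case -0.03 30 0.06 [[-0.52, 0.07, 2.26, 0.7, 0.48, 0.36]]
case -0.03 32 0 [[-0.49, 0.25, 2.23, 1.03, 0.36, 0.04]]
case -0.03 32 0.06 [[-0.53, 0.06, 2.28, 0.8, 0.46, 0.26]]
case -0.03 34 0 [[-0.5, 0.25, 2.24, 1.17, 0.36, -0.1]]
case -0.03 34 0.06 [[-0.54, 0.06, 2.3, 0.9, 0.45, 0.16]]
case -0.02 30 0 [[-0.47, 0.27, 2.19, 0.89, 0.36, 0.19]]
case -0.02 30 0.06 [[-0.51, 0.09, 2.24, 0.7, 0.47, 0.37]]
case -0.02 32 0 [[-0.48, 0.27, 2.21, 1.02, 0.35, 0.06]]
case -0.02 32 0.06 [[-0.52, 0.08, 2.26, 0.79, 0.46, 0.28]]
case -0.02 34 0 [[-0.49, 0.26, 2.22, 1.16, 0.35, -0.08]]
case -0.02 34 0.06 [[-0.53, 0.08, 2.28, 0.89, 0.44, 0.18]]
```

Tilts up to about 32° work at both places with the camera on the far side. I'll grasp at 31°, 25 mm in front of the bar's centre, which also improves shelf clearance.

```bash
cat >> h.py <<'E'
def along(P,l,tilt,back): # local TCP point moved back along tool axis
    t=np.radians(tilt); return w(P,[l[0]-back*np.sin(t),l[1],l[2]+back*np.cos(t)])[0]
E
python3 -c "
from h import *
t=31;l=[SPX-.025+.0187*np.sin(np.radians(t)),0,.033];T=tool(G[2],t)
plan([(along(G,l,t,.08),T),(along(G,l,t,0),T)])"
```

```text
t 6.58 pos [0.5954 0.1933 0.0561] F [ 0.4  0.1 -0.3] w 0.602 q [ 0.32  0.09  2.33 -0.86  0.1   2.55]
   [-0.0245, -0.007, -0.0756, -0.0168, -0.1089, 0.0025] rows~ 1.9
   [-0.0332, -0.0056, 0.0039, -0.0168, -0.1089, 0.0025] rows~ 0.9
```

{"fn": "apply_moves", "kwargs": {"deltas": [[-0.01,-0.003,-0.03,0,-0.03,0,0.4],[-0.02,-0.005,-0.055,-0.017,-0.11,0,0.4],[-0.0245,-0.007,-0.0756,-0.017,-0.11,0.002,0.4],[-0.0245,-0.007,-0.0756,-0.017,-0.11,0.002,0.4],[-0.0245,-0.007,-0.0756,-0.017,-0.11,0.002,0.4],[-0.0245,-0.007,-0.0756,-0.017,-0.11,0.002,0.4]]}}

```text
time: 7.08
tool_pos: [0.5287, 0.1888, 0.1021]
tcp_rot: [-2.976, -0.242, -0.827]
wrist_force: [-0.6, -0.3, 0.0]
width: 0.599
```

```bash
python3 -c "
from h import *
t=31;l=[SPX-.025+.0187*np.sin(np.radians(t)),0,.033];T=tool(G[2],t)
plan([(along(G,l,t,.08),T),(along(G,l,t,0),T)])"
```

```text
t 7.08 pos [0.5287 0.1888 0.1021] F [-0.6 -0.3  0. ] w 0.599 q [ 0.36 -0.1   2.36 -0.3   0.36  2.02]
   [0.0008, 0.0005, 0.0011, -0.0008, -0.0009, 0.002] rows~ 0.0
   [0.0007, 0.0006, 0.0811, -0.0008, -0.0009, 0.002] rows~ 1.9
```

Back on target and away from the joint limits. I'll go in now.

{"fn": "apply_moves", "kwargs": {"deltas": [[0.001,0.001,0.02,0,0,0.002,0.4],[0.001,0.001,0.04,0,0,0.002,0.4],[0.001,0.001,0.055,0,0,0.002,0.4],[0.001,0.001,0.065,0,0,0.002,0.4],[0.001,0.001,0.075,0,0,0.002,0.4],[0.001,0.001,0.081,0,0,0.002,0.4],[0.001,0.001,0.081,0,0,0.002,0.4],[0.001,0.001,0.081,0,0,0.002,0.4]]}}

```text
time: 7.75
tool_pos: [0.5698, 0.1939, 0.0303]
tcp_rot: [-2.98, -0.238, -0.819]
wrist_force: [0.2, -0.0, 0.1]
width: 0.593
```

```bash
python3 -c "
from h import *
t=31;l=[SPX-.025+.0187*np.sin(np.radians(t)),0,.033];T=tool(G[2],t)
plan([(along(G,l,t,0),T)])
s=status.read_state();im=vision.read_camera('wrist')
cv2.imwrite('pics/w3.png',cv2.resize(im[60:340,180:460,::-1],None,fx=2,fy=2))
for u in proj('wrist',w(G,[[SPX-.045,0,.049],[SPX-.03,0,.049]]),(s['tool_pos'],s['tcp_rot'])): print((u-[180,60])*2)
"
```

```text
t 7.75 pos [0.5698 0.1939 0.0303] F [ 0.2 -0.   0.1] w 0.593 q [ 0.34  0.12  2.32 -0.48  0.2   2.2 ]
   [0.0024, -0.001, -0.0018, 0.0001, 0.0047, -0.0003] rows~ 0.1
[274.32770085 494.78558826]
[274.33270518 430.00687149]
```

View pics/w3.png

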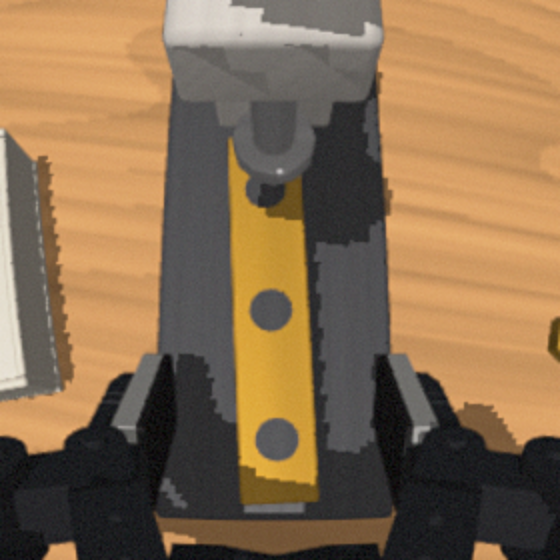

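The bar lies between the pads, with its front edge at about (279,500) and the first hole at (277,440). It is turned about 2° from the tool, and the foot is back up. I'll raise 3 mm and close.

{"fn": "apply_moves", "kwargs": {"deltas": [[0.0025,-0.001,-0.002,0,0.005,0,0.4],[0.0025,-0.001,-0.002,0,0.005,0,0.7],[0.0025,-0.001,-0.002,0,0.005,0,1],[0.0025,-0.001,-0.002,0,0.005,0,1],[0.0025,-0.001,-0.002,0,0.005,0,1],[0.0025,-0.001,-0.002,0,0.005,0,1],[0.0025,-0.001,-0.002,0,0.005,0,1],[0.0025,-0.001,-0.002,0,0.005,0,1]], "squeeze": 60}}

```text
time: 8.47
tool_pos: [0.5715, 0.1957, 0.0354]
tcp_rot: [-2.975, -0.237, -0.831]
wrist_force: [-4.3, -0.7, 6.2]
width: 0.195
```

```bash
python3 -c "
from h import *
T=tool(G[2],31);s=status.read_state();p=s['tool_pos'];print(s['tcp_rot'],T.as_rotvec())
Lc=w(G,[0,0,0])[0];c,q=np.cos(G[2]),np.sin(G[2]);b=lambda dx,dz:p+np.array([c*dx,q*dx,dz])
plan([(b(-.005,.02),R.from_rotvec(s['tcp_rot'])),(b(-.06,.06),R.from_rotvec(s['tcp_rot'])),(b(-.1,.17),R.from_rotvec(s['tcp_rot']))])"
```

```text
[-2.97495286 -0.23736562 -0.83076842] [-2.97741052 -0.23825281 -0.82570902]
t 8.47 pos [0.5715 0.1957 0.0354] F [-4.3 -0.7  6.2] w 0.195 q [ 0.34  0.11  2.32 -0.49  0.2   2.21]
   [0.0061, -0.0, -0.0197, 0.0, 0.0, 0.0] rows~ 0.5
   [-0.0202, -0.0, -0.0824, 0.0, 0.0, 0.0] rows~ 2.0
   [0.0026, -0.0001, -0.1972, 0.0, 0.0, 0.0] rows~ 4.7
```

{"fn": "apply_moves", "kwargs": {"deltas": [[0.004,0,-0.006,0,0,0,1],[0.007,0,-0.013,0,0,0,1],[-0.005,0,-0.025,0,0,0,1],[-0.015,0,-0.05,0,0,0,1],[-0.02,0,-0.082,0,0,0,1],[-0.01,0,-0.12,0,0,0,1],[0.002,0,-0.16,0,0,0,1],[0.002,0,-0.19,0,0,0,1]]}}

```text
time: 9.13
tool_pos: [0.4762, 0.1804, 0.2017]
tcp_rot: [-2.973, -0.237, -0.833]
wrist_force: [1.9, 0.9, -1.1]
width: 0.197
```

```bash
python3 -c "
from h import *
t=32;T=tool(ST[2],t);
l=[.008-.0235+.0187*np.sin(np.radians(t)),-.014,.0165]
a=along(ST,l,t,.18); print(a,along(ST,l,t,.06),along(ST,l,t,0))
plan([([.45,.0,.25],tool(.13,31)),(a,T)])"
```

```text
[ 0.50972897 -0.2379276   0.16914866] [ 0.57291872 -0.2308014   0.06738289] [ 0.6045136  -0.22723831  0.0165    ]
t 9.13 pos [0.4762 0.1804 0.2017] F [ 1.9  0.9 -1.1] w 0.197 q [ 0.39 -0.37  2.36 -0.2   0.63  1.94]
   [-0.0213, 0.1739, -0.0699, -0.0171, -0.0056, 0.0244] rows~ 4.5
   [-0.045, 0.4184, 0.0097, -0.0266, 0.0119, 0.0393] rows~ 10.1
```

The grip is firm. The camera clears the shelf only on a low, horizontal entry, so I'll check reach for this path: in front, low entry, then diagonally down.

Run:
```python
src=open('fit.py').read().split("rng=")[0]
src=src.replace("s=status.read_state();D","D.append(([.39,-.37,2.36,-.2,.63,1.94],[.4762,.1804,.2017]));D.append(([.34,.11,2.32,-.49,.2,2.21],[.5715,.1957,.0354]));D.append(([.36,-.1,2.36,-.3,.36,2.02],[.5287,.1888,.1021]));s=status.read_state();D").replace("[D[0],D[1],D[4]]","[D[0],D[1],D[4]]+D[6:]")
exec(src.replace('print(TH','print(np.abs(s.fun).reshape(-1,3).max(1).round(3),TH'))
for n,l,t in (("up",[-.17,-.02,.2],35),("E0",[-.17,-.02,.0585],35),("E0b",[-.14,-.02,.0585],35),("E1",[-.03,-.02,.0585],35),("F",[-.0056,-.02,.0165],31)):
    print(n,w(ST,l)[0].round(4),[x.round(2).tolist() for x in ik(w(ST,l)[0],tool(ST[2],t),[np.array([-.5,.1,2.3,a,.4,.1]) for a in (.5,1.2)])])
plan([(w(ST,[-.15,-.02,.2])[0],tool(ST[2],35)),(w(ST,[-.15,-.02,.0585])[0],tool(ST[2],35))])
```

```text
[0.025 0.024 0.018 0.009 0.01  0.006 0.007] [ 0.1161  0.0891  0.3775  0.4497 -0.0848  0.1663] 0.024597355538794663
up [ 0.4418 -0.2516  0.2   ] [[-0.65, -0.34, 2.34, 0.6, 0.77, 0.45]]
E0 [ 0.4418 -0.2516  0.0585] [[-0.65, -0.14, 2.52, 0.99, 0.49, -0.02]]
E0b [ 0.4716 -0.2483  0.0585] [[-0.6, -0.07, 2.46, 1.0, 0.46, 0.01]]
E1 [ 0.5809 -0.2359  0.0585] [[-0.47, 0.15, 2.23, 0.97, 0.39, 0.15]]
F [ 0.6052 -0.2332  0.0165] [[-0.44, 0.28, 2.17, 0.91, 0.35, 0.21]]
t 9.13 pos [0.4762 0.1804 0.2017] F [ 1.9  0.9 -1.1] w 0.197 q [ 0.39 -0.37  2.36 -0.2   0.63  1.94]
   [-0.0711, 0.422, -0.0422, -0.0276, 0.0643, 0.0386] rows~ 10.3
   [-0.1446, 0.4223, 0.0786, -0.0276, 0.0643, 0.0386] rows~ 10.9
```

{"fn": "apply_moves", "kwargs": {"deltas": [[-0.071,0.422,-0.042,-0.028,0.064,0.039,1],[-0.071,0.422,-0.042,-0.028,0.064,0.039,1],[-0.071,0.422,-0.042,-0.028,0.064,0.039,1],[-0.071,0.422,-0.042,-0.028,0.064,0.039,1],[-0.071,0.422,-0.042,-0.028,0.064,0.039,1],[-0.071,0.422,-0.042,-0.028,0.064,0.039,1],[-0.071,0.422,-0.042,-0.028,0.064,0.039,1],[-0.071,0.422,-0.042,-0.028,0.064,0.039,1]]}}

```text
time: 9.8
tool_pos: [0.4654, -0.0949, 0.1955]
tcp_rot: [-2.962, -0.169, -0.928]
wrist_force: [1.4, 0.5, -1.8]
width: 0.194
```

Run:
```python
from h import *
plan([(w(ST,[-.15,-.02,.2])[0],tool(ST[2],35)),(w(ST,[-.14,-.02,.062])[0],tool(ST[2],35))])
```

```text
t 9.8 pos [ 0.4654 -0.0949  0.1955] F [ 1.4  0.5 -1.8] w 0.194 q [-0.5  -0.46  2.44  0.53  0.71  0.63]
   [-0.015, 0.1531, -0.0156, 0.0004, 0.0036, 0.0015] rows~ 3.7
   [-0.0855, 0.1529, 0.1034, 0.0004, 0.0036, 0.0015] rows~ 4.9
```

{"fn": "apply_moves", "kwargs": {"deltas": [[-0.015,0.153,-0.015,0,0.003,0.001,1],[-0.015,0.153,-0.015,0,0.003,0.001,1],[-0.015,0.153,-0.015,0,0.003,0.001,1],[-0.015,0.153,-0.015,0,0.003,0.001,1],[-0.035,0.153,0.015,0,0.003,0.001,1],[-0.055,0.153,0.05,0,0.003,0.001,1],[-0.055,0.153,0.05,0,0.003,0.001,1],[-0.055,0.153,0.05,0,0.003,0.001,1]]}}

```text
time: 10.47
tool_pos: [0.4648, -0.246, 0.12]
tcp_rot: [-2.958, -0.161, -0.922]
wrist_force: [0.4, 0.4, -1.8]
width: 0.196
```

Run:
```python
from h import *
plan([(w(ST,[-.14,-.02,.062])[0],tool(ST[2],35)),(w(ST,[-.03,-.02,.0605])[0],tool(ST[2],35))])
s=status.read_state();im=vision.read_camera('wrist');po=(s['tool_pos'],s['tcp_rot'])
o=cv2.resize(im[:,:,::-1],None,fx=1.25,fy=1.25)
L=[[x,y,.036] for x in(-.065,.065) for y in (-.062,.062)]+[[-.065,.032,.032],[.065,.032,.032]]+[[-.095,y,.26] for y in (-.12,.12)]
for u in proj('wrist',w(ST,L),po): cv2.circle(o,tuple((u*1.25).astype(int)),3,(0,255,0),-1);print(u.round(0))
cv2.imwrite('pics/w4.png',o)
```

```text
t 10.47 pos [ 0.4648 -0.246   0.12  ] F [ 0.4  0.4 -1.8] w 0.196 q [-0.85 -0.12  2.37  0.81  0.7   0.02]
   [-0.0276, 0.0034, 0.0514, -0.0044, 0.0061, -0.0051] rows~ 1.4
   [0.062, 0.0032, 0.1152, -0.0044, 0.0061, -0.0051] rows~ 3.1
[371. 165.]
[229. 166.]
[361.  53.]
[244.  55.]
[263. 167.]
[272.  56.]
[647.  -9.]
[-50.  26.]
```

View pics/w4.png

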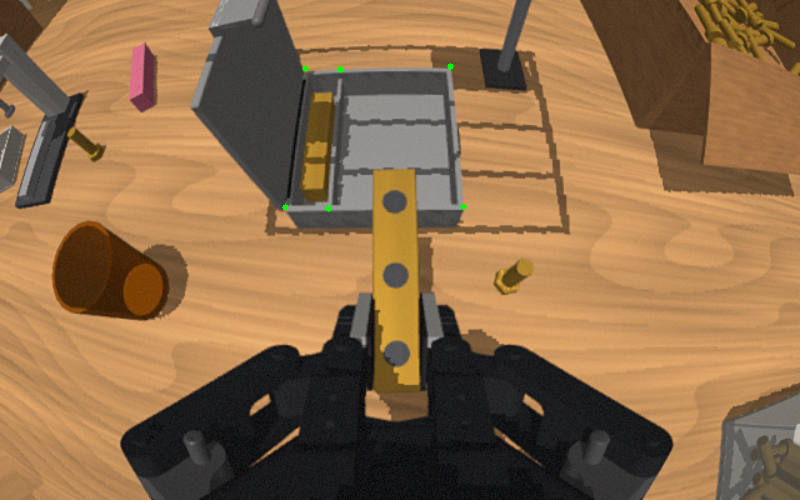

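The wrist view shows the predicted rim corners lying on the case, the lane clear ahead of the bar, and bolt_a at (513,277) off to the right. I'll go down and enter low.

{"fn": "apply_moves", "kwargs": {"deltas": [[-0.014,0.003,0.025,-0.004,0.006,-0.005,1],[-0.028,0.003,0.051,-0.004,0.006,-0.005,1],[-0.028,0.003,0.051,-0.004,0.006,-0.005,1],[-0.028,0.003,0.051,-0.004,0.006,-0.005,1],[-0.028,0.003,0.051,-0.004,0.006,-0.005,1]]}}

```text
time: 10.93
tool_pos: [0.4754, -0.252, 0.0692]
tcp_rot: [-2.964, -0.172, -0.949]
wrist_force: [-0.0, -0.3, -1.7]
width: 0.194
```

Run:
```python
from h import *
plan([(w(ST,[-.03,-.02,.0605])[0],tool(ST[2],35))])
```

```text
t 10.93 pos [ 0.4754 -0.252   0.0692] F [-0.  -0.3 -1.7] w 0.194 q [-0.84 -0.01  2.39  0.98  0.6  -0.18]
   [0.0819, -0.0041, 0.0689, 0.0082, -0.008, 0.0063] rows~ 2.6
```

{"fn": "apply_moves", "kwargs": {"deltas": [[0.014,-0.004,0.014,0.008,-0.008,0.006,1],[0.028,-0.004,0.026,0.008,-0.008,0.006,1],[0.042,-0.004,0.037,0.008,-0.008,0.006,1],[0.056,-0.004,0.048,0.008,-0.008,0.006,1],[0.07,-0.004,0.059,0.008,-0.008,0.006,1],[0.082,-0.004,0.068,0.008,-0.008,0.006,1],[0.082,-0.004,0.068,0.008,-0.008,0.006,1],[0.082,-0.004,0.068,0.008,-0.008,0.006,1]]}}

```text
time: 11.6
tool_pos: [0.5806, -0.2355, 0.0604]
tcp_rot: [-2.959, -0.168, -0.933]
wrist_force: [0.4, -0.7, -2.5]
width: 0.192
```

Run:
```python
from h import *
plan([(w(ST,[-.03,-.02,.0585])[0],tool(ST[2],35)),(w(ST,[-.013,-.02,.029])[0],tool(ST[2],34)),(w(ST,[-.0056,-.02,.019])[0],tool(ST[2],31)),(w(ST,[-.0056,-.02,.0165])[0],tool(ST[2],31))])
```

```text
t 11.6 pos [ 0.5806 -0.2355  0.0604] F [ 0.4 -0.7 -2.5] w 0.192 q [-0.65  0.14  2.24  0.99  0.49 -0.02]
   [-0.0009, 0.0004, 0.0017, -0.0009, 0.0001, 0.0008] rows~ 0.0
   [-0.0039, 0.0005, 0.0356, -0.0009, -0.0174, 0.0009] rows~ 0.9
   [-0.0036, 0.0005, 0.0481, -0.0009, -0.0697, 0.0009] rows~ 1.2
   [-0.005, 0.0005, 0.0501, -0.0009, -0.0697, 0.0009] rows~ 1.2
```

{"fn": "apply_moves", "kwargs": {"deltas": [[-0.001,0,0.009,0,0,0,1],[-0.002,0,0.018,0,-0.005,0,1],[-0.003,0,0.027,0,-0.01,0,1],[-0.004,0,0.036,0,-0.017,0,1],[-0.004,0,0.042,0,-0.04,0,1],[-0.004,0,0.047,0,-0.064,0,1],[-0.004,0,0.047,0,-0.064,0,1],[-0.004,0,0.047,0,-0.064,0,1]]}}

```text
time: 12.27
tool_pos: [0.6028, -0.2324, 0.0169]
tcp_rot: [-2.99, -0.167, -0.834]
wrist_force: [-0.3, 0.6, -2.0]
width: 0.197
```

Run:
```python
from h import *
plan([(w(ST,[-.0056,-.02,.0165])[0],tool(ST[2],31.3))])
```

```text
t 12.27 pos [ 0.6028 -0.2324  0.0169] F [-0.3  0.6 -2. ] w 0.197 q [-0.59  0.25  2.19  0.93  0.43  0.07]
   [0.0017, 0.0011, 0.0015, -0.0024, 0.0024, -0.0012] rows~ 0.1
```

{"fn": "apply_moves", "kwargs": {"deltas": [[-0.0005,0,0.001,0,0,0,1],[-0.001,0,0.0018,0,0,0,1],[-0.001,0,0.0018,0,0,0,1]]}}

```text
time: 12.52
tool_pos: [0.6028, -0.2324, 0.0164]
tcp_rot: [-2.989, -0.166, -0.836]
wrist_force: [-5.9, 1.0, 8.7]
width: 0.189
```

Contact force is 10 N at z = 0.0164, as predicted, so the bar is on the floor. I'll release just enough, then look.

{"fn": "apply_moves", "kwargs": {"deltas": [[0,0,-0.0005,0,0,0,0.75],[0,0,-0.0005,0,0,0,0.68],[0,0,-0.0005,0,0,0,0.64],[0,0,-0.0005,0,0,0,0.64],[0,0,-0.0005,0,0,0,0.64]]}}

```text
time: 12.93
tool_pos: [0.602, -0.2323, 0.0152]
tcp_rot: [-2.99, -0.166, -0.833]
wrist_force: [-0.8, -0.0, 0.0]
width: 0.359
```

Run:
```python
from h import *
s=status.read_state();print(w([0,0,-ST[2]],[s['tool_pos']-[*ST[:2],0]])) 
T=R.from_rotvec(s['tcp_rot'])
plan([(w(ST,[-.022,-.02,.045])[0],tool(ST[2],34)),(w(ST,[-.035,-.02,.060])[0],tool(ST[2],35)),(w(ST,[-.15,-.02,.062])[0],tool(ST[2],35))])
```

```text
[[-0.00867579 -0.0187263   0.01523522]]
t 12.93 pos [ 0.602  -0.2323  0.0152] F [-0.8 -0.   0. ] w 0.359 q [-0.59  0.26  2.19  0.93  0.43  0.06]
   [0.004, 0.0012, -0.0324, -0.0023, 0.0497, -0.002] rows~ 0.8
   [0.0006, 0.0011, -0.0519, -0.0023, 0.0672, -0.002] rows~ 1.2
   [-0.0968, 0.0012, -0.1131, -0.0023, 0.0672, -0.002] rows~ 3.6
```

{"fn": "apply_moves", "kwargs": {"deltas": [[0.001,0,-0.01,0,0,0,0.64],[0.003,0.001,-0.02,0,0.02,0,0.64],[0.004,0.001,-0.033,0,0.05,0,0.64],[0.001,0.001,-0.052,0,0.067,0,0.64],[-0.025,0.001,-0.068,0,0.067,0,0.64],[-0.05,0.001,-0.083,0,0.067,0,0.64],[-0.075,0.001,-0.1,0,0.067,0,0.64],[-0.097,0.001,-0.113,0,0.067,0,0.64]]}}

```text
time: 13.6
tool_pos: [0.4602, -0.249, 0.0619]
tcp_rot: [-2.958, -0.165, -0.932]
wrist_force: [0.2, -1.1, -0.2]
width: 0.36
```

Run:
```python
from h import *
s=status.read_state();im=vision.read_camera('wrist');po=(s['tool_pos'],s['tcp_rot'])
o=cv2.resize(im[0:260,160:440,::-1],None,fx=2.2,fy=2.2)
cv2.imwrite('pics/w5.png',o)
for L in [[-.065,-.062,.036],[-.065,.062,.036],[-.06,-.058,.004],[.008-.045,-.02,.03],[.053,-.02,.03]]: print(L,((proj('wrist',w(ST,L),po)[0]-[160,0])*2.2).round(0))
for a in (1.5,1.6,1.7): print(a,[((proj('wrist',w(ST,[x,.062-.124*np.cos(a),.036+.124*np.sin(a)]),po)[0]-[160,0])*2.2).round(0).tolist() for x in (-.065,.065)])
plan([(w(ST,[-.15,-.02,.062])[0],tool(ST[2],35))])
```

```text
[-0.065, -0.062, 0.036] [483. 280.]
[-0.065, 0.062, 0.036] [100. 285.]
[-0.06, -0.058, 0.004] [455. 312.]
[-0.037, -0.02, 0.03] [350. 217.]
[0.053, -0.02, 0.03] [350.  46.]
1.5 [[-42.0, -27.0], [116.0, -237.0]]
1.6 [[-94.0, -13.0], [80.0, -231.0]]
1.7 [[-139.0, 6.0], [45.0, -220.0]]
t 13.65 pos [ 0.4569 -0.2483  0.0604] F [-1.1  2.3 -0.9] w 0.364 q [-0.87 -0.01  2.41  0.97  0.62 -0.2 ]
   [0.0047, 0.0016, 0.0013, -0.0025, 0.0026, -0.0025] rows~ 0.1
```

View pics/w5.png

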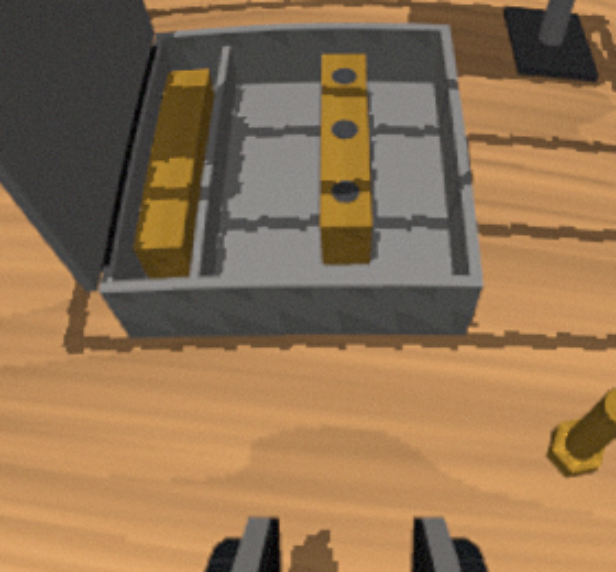

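The bar lies flat in the wide lane: near end face at (347,245), three holes visible, beside the packed bar with the divider between them. Next is the lid: roll the tool 90°, close the fingers and go round to the lid's left side. I'll print waypoints for the whole swing.

Run:
```python
from h import *
po=(np.array([.4648,-.246,.12]),np.array([-2.958,-.161,-.922]))
s=least_squares(lambda a:proj('wrist',w(ST,[-.065,.062-.124*np.cos(a[0]),.036+.124*np.sin(a[0])]),po)[0]-[156,84],[1.6]);print("lid angle",s.x,s.fun)
plan([(w(ST,[-.15,.115,.115])[0],tool(ST[2],40,90)),(w(ST,[-.05,.115,.105])[0],tool(ST[2],40,90))])
```

```text
lid angle [1.65188252] [-0.47537749 -2.28253686]
t 13.65 pos [ 0.4569 -0.2483  0.0604] F [-1.1  2.3 -0.9] w 0.364 q [-0.87 -0.01  2.41  0.97  0.62 -0.2 ]
   [0.0347, -0.1336, -0.0418, 0.0686, 0.0724, 1.567] rows~ 12.6
   [0.111, -0.1336, 0.0235, 0.0686, 0.0724, 1.567] rows~ 12.6
```

{"fn": "apply_moves", "kwargs": {"deltas": [[0.035,-0.134,-0.042,0.069,0.072,1.567,1],[0.035,-0.134,-0.042,0.069,0.072,1.567,1],[0.035,-0.134,-0.042,0.069,0.072,1.567,1],[0.035,-0.134,-0.042,0.069,0.072,1.567,1],[0.035,-0.134,-0.042,0.069,0.072,1.567,1],[0.035,-0.134,-0.042,0.069,0.072,1.567,1],[0.035,-0.134,-0.042,0.069,0.072,1.567,1],[0.035,-0.134,-0.042,0.069,0.072,1.567,1]]}}

```text
time: 14.32
tool_pos: [0.4514, -0.1152, 0.1173]
tcp_rot: [-2.505, 1.0, -0.803]
wrist_force: [-0.0, -0.5, -0.9]
width: -0.002
```

Run:
```python
from h import *
plan([(w(ST,[-.15,.115,.115])[0],tool(ST[2],40,90))])
```

```text
t 14.32 pos [ 0.4514 -0.1152  0.1173] F [-0.  -0.5 -0.9] w -0.002 q [-0.64 -0.34  2.56  0.87  0.6   1.04]
   [-0.0037, 0.0037, -0.0011, 0.0274, 0.0311, 0.6914] rows~ 5.5
```

Run:
```python
from h import *
T=tool(ST[2],40,90)
plan([(w(ST,[-.115,.115,.11])[0],T),(w(ST,[-.05,.115,.105])[0],T)])
```

```text
t 14.32 pos [ 0.4514 -0.1152  0.1173] F [-0.  -0.5 -0.9] w -0.002 q [-0.64 -0.34  2.56  0.87  0.6   1.04]
   [0.0124, -0.0149, 0.0243, 0.0274, 0.0311, 0.6914] rows~ 5.5
   [0.0437, -0.0514, 0.0683, 0.0274, 0.0311, 0.6914] rows~ 5.5
```

{"fn": "apply_moves", "kwargs": {"deltas": [[0.012,-0.015,0.024,0.027,0.031,0.691,1],[0.012,-0.015,0.024,0.027,0.031,0.691,1],[0.012,-0.015,0.024,0.027,0.031,0.691,1],[0.012,-0.015,0.024,0.027,0.031,0.691,1],[0.012,-0.015,0.024,0.027,0.031,0.691,1],[0.025,-0.03,0.045,0.027,0.031,0.691,1],[0.044,-0.051,0.068,0.027,0.031,0.691,1],[0.044,-0.051,0.068,0.027,0.031,0.691,1]]}}

```text
time: 14.98
tool_pos: [0.5499, -0.1052, 0.1054]
tcp_rot: [-1.908, 1.696, -0.621]
wrist_force: [-0.0, -0.8, 1.1]
width: -0.006
```

```bash
cat >> h.py <<'E'
def lidpt(a,r,x,low=.009): # station-local TCP point
    return [x,.062-r*np.cos(a)+.005*np.sin(a)+.011,.036+r*np.sin(a)+.005*np.cos(a)+low]
E
python3 - <<'E'
from h import *
T=tool(ST[2],40,90)
plan([(w(ST,[-.05,.115,.105])[0],T)]+[(w(ST,lidpt(a,r,-.05))[0],T) for a,r in ((1.65,.06),(1.5,.06),(1.35,.062),(1.2,.066),(1.05,.072),(.9,.08),(.75,.09))])
E
```

```text
t 14.98 pos [ 0.5499 -0.1052  0.1054] F [-0.  -0.8  1.1] w -0.006 q [-0.45 -0.12  2.44  1.07  0.4   1.65]
   [-0.0017, 0.0032, -0.0021, 0.0001, -0.0003, 0.0052] rows~ 0.1
   [0.0306, 0.0037, -0.0017, 0.0001, -0.0003, 0.0052] rows~ 0.7
   [0.0396, 0.0033, -0.0023, 0.0001, -0.0003, 0.0052] rows~ 1.0
   [0.049, 0.0024, -0.0033, 0.0001, -0.0003, 0.0052] rows~ 1.2
   [0.0596, 0.0014, -0.0047, 0.0001, -0.0003, 0.0052] rows~ 1.4
   [0.0718, 0.0004, -0.0059, 0.0001, -0.0003, 0.0052] rows~ 1.7
   [0.0862, -0.0001, -0.0065, 0.0001, -0.0003, 0.0052] rows~ 2.1
   [0.1028, 0.0005, -0.0059, 0.0001, -0.0003, 0.0052] rows~ 2.5
```

{"fn": "apply_moves", "kwargs": {"deltas": [[0.015,0.003,-0.002,0,0,0,1],[0.028,0.003,-0.002,0,0,0,1],[0.035,0.003,-0.002,0,0,0,1],[0.04,0.003,-0.002,0,0,0,1],[0.045,0.003,-0.003,0,0,0,1],[0.05,0.002,-0.003,0,0,0,1],[0.055,0.002,-0.004,0,0,0,1]]}}

```text
time: 15.57
tool_pos: [0.5475, -0.1598, 0.1063]
tcp_rot: [-1.909, 1.697, -0.618]
wrist_force: [-0.5, 2.9, -0.2]
width: 0.002
```

Run:
```python
from h import *
T=tool(ST[2],40,90)
plan([(w(ST,lidpt(a,r,-.05))[0],T) for a,r in ((1.2,.066),(1.05,.072),(.9,.08),(.75,.09))])
```

```text
t 15.57 pos [ 0.5475 -0.1598  0.1063] F [-0.5  2.9 -0.2] w 0.002 q [-0.58 -0.07  2.4   1.08  0.49  1.54]
   [0.0057, -0.0049, 0.0014, 0.002, 0.0009, 0.005] rows~ 0.2
   [0.018, -0.0059, 0.0002, 0.002, 0.0009, 0.005] rows~ 0.5
   [0.0323, -0.0063, -0.0005, 0.002, 0.0009, 0.005] rows~ 0.8
   [0.0489, -0.0057, 0.0001, 0.002, 0.0009, 0.005] rows~ 1.2
```

Contact at about 3 N, and the lid is moving. I'll keep sweeping.

{"fn": "apply_moves", "kwargs": {"deltas": [[0.007,-0.003,0.001,0,0,0.003,1],[0.014,-0.005,0,0,0,0.005,1],[0.021,-0.006,0,0,0,0.005,1],[0.028,-0.006,0,0,0,0.005,1],[0.035,-0.006,0,0,0,0.005,1],[0.042,-0.006,0,0,0,0.005,1],[0.049,-0.006,0,0,0,0.005,1]]}}

```text
time: 16.15
tool_pos: [0.5582, -0.209, 0.1106]
tcp_rot: [-1.904, 1.702, -0.618]
wrist_force: [-0.0, 0.1, -0.1]
width: 0.002
```

Run:
```python
from h import *
T=tool(ST[2],40,90)
plan([(w(ST,lidpt(a,r,x))[0],T) for a,r,x in ((.75,.09,-.05),(.6,.1,-.045),(.45,.106,-.04),(.3,.11,-.035),(.2,.112,-.03),(.12,.113,-.025))])
```

```text
t 16.15 pos [ 0.5582 -0.209   0.1106] F [-0.   0.1 -0.1] w 0.002 q [-0.67 -0.01  2.33  1.06  0.54  1.5 ]
   [-0.0012, 0.0007, 0.0001, 0.0015, -0.0003, -0.0001] rows~ 0.0
   [0.016, -0.0003, 0.0067, 0.0015, -0.0003, -0.0001] rows~ 0.4
   [0.0296, 0.0022, 0.0176, 0.0015, -0.0003, -0.0001] rows~ 0.8
   [0.0399, 0.007, 0.031, 0.0015, -0.0003, -0.0001] rows~ 1.2
   [0.0451, 0.0096, 0.042, 0.0015, -0.0003, -0.0001] rows~ 1.5
   [0.0479, 0.0113, 0.0519, 0.0015, -0.0003, -0.0001] rows~ 1.7
```

{"fn": "apply_moves", "kwargs": {"deltas": [[0.008,0,0.004,0,0,0,1],[0.016,0,0.007,0,0,0,1],[0.023,0.001,0.012,0,0,0,1],[0.03,0.002,0.018,0,0,0,1],[0.035,0.005,0.025,0,0,0,1],[0.04,0.007,0.031,0,0,0,1]]}}

```text
time: 16.65
tool_pos: [0.5772, -0.2469, 0.0812]
tcp_rot: [-1.904, 1.702, -0.617]
wrist_force: [-0.5, -0.2, 0.8]
width: -0.001
```

Run:
```python
from h import *
T=tool(ST[2],40,90)
plan([(w(ST,lidpt(a,r,x))[0],T) for a,r,x in ((.3,.11,-.035),(.2,.112,-.03),(.12,.113,-.025),(.07,.113,-.025))])
im=vision.read_camera('wrist');cv2.imwrite('pics/w6.png',cv2.resize(im[:,:,::-1],None,fx=1.2,fy=1.2))
```

```text
t 16.65 pos [ 0.5772 -0.2469  0.0812] F [-0.5 -0.2  0.8] w -0.001 q [-0.71  0.12  2.27  1.15  0.54  1.36]
   [0.0001, -0.0006, -0.0009, 0.0021, -0.0, -0.0004] rows~ 0.0
   [0.0053, 0.002, 0.0101, 0.0021, -0.0, -0.0004] rows~ 0.3
   [0.0081, 0.0038, 0.02, 0.0021, -0.0, -0.0004] rows~ 0.5
   [0.0089, 0.0073, 0.0243, 0.0021, -0.0, -0.0004] rows~ 0.6
```

View pics/w6.png

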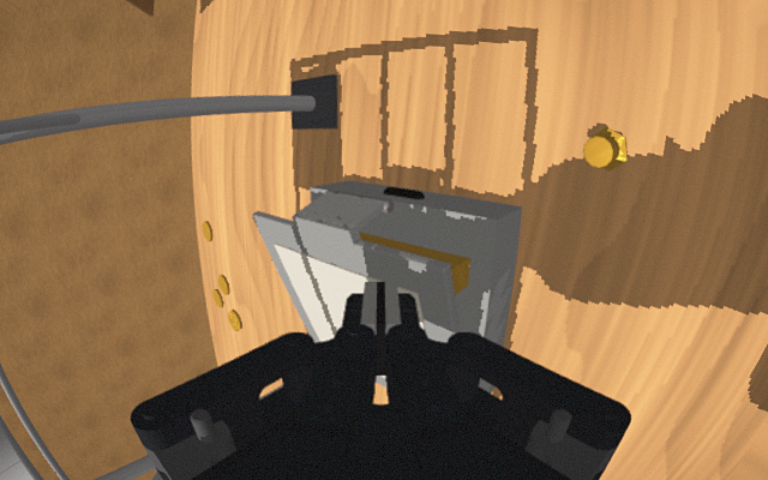

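The view from the right shows the closed fingertips (380,290) over the lid's outer face. The lid's free edge is coming down ((255,213) to (455,265)), and the bar is still in its lane at (415,250). I'll continue down.

{"fn": "apply_moves", "kwargs": {"deltas": [[0.003,0.001,0.005,0,0,0,1],[0.005,0.002,0.01,0,0,0,1],[0.007,0.003,0.015,0,0,0,1],[0.008,0.004,0.02,0,0,0,1],[0.009,0.006,0.022,0,0,0,1],[0.009,0.006,0.022,0,0,0,1]]}}

```text
time: 17.2
tool_pos: [0.5872, -0.2537, 0.0606]
tcp_rot: [-1.904, 1.702, -0.616]
wrist_force: [0.4, 0.6, -0.1]
width: -0.001
```

Run:
```python
from h import *
T=tool(ST[2],40,90)
s=status.read_state();print("local",w([0,0,-ST[2]],[s['tool_pos']-[*ST[:2],0]]).round(4))
plan([(w(ST,lidpt(a,r,x,.009))[0],T) for a,r,x in ((.07,.113,-.025),(.0,.113,-.025))])
```

```text
local [[-0.0257 -0.0384  0.0606]]
t 17.2 pos [ 0.5872 -0.2537  0.0606] F [ 0.4  0.6 -0.1] w -0.001 q [-0.71  0.18  2.25  1.22  0.52  1.29]
   [0.001, 0.0012, 0.0026, 0.0024, 0.0007, -0.0003] rows~ 0.1
   [0.0016, 0.0063, 0.0086, 0.0024, 0.0007, -0.0003] rows~ 0.3
```

{"fn": "apply_moves", "kwargs": {"deltas": [[0.001,0.001,0.001,0,0,0,1],[0.001,0.002,0.002,0,0,0,1],[0.001,0.003,0.003,0,0,0,1],[0.001,0.0035,0.004,0,0,0,1],[0.001,0.004,0.005,0,0,0,1],[0.001,0.005,0.006,0,0,0,1],[0.001,0.005,0.006,0,0,0,1]]}}

```text
time: 17.78
tool_pos: [0.5874, -0.255, 0.0534]
tcp_rot: [-1.904, 1.701, -0.617]
wrist_force: [0.7, 0.4, 0.2]
width: 0.003
```

{"fn": "apply_moves", "kwargs": {"deltas": [[0,0.001,0.001,0,0,0,1],[0,0.002,0.002,0,0,0,1],[0,0.003,0.003,0,0,0,1],[0,0.0035,0.004,0,0,0,1],[0,0.0035,0.004,0,0,0,1]]}}

```text
time: 18.2
tool_pos: [0.5886, -0.2555, 0.0508]
tcp_rot: [-1.902, 1.698, -0.621]
wrist_force: [-8.1, 2.8, 13.6]
width: -0.0
```

Contact at 13.6 N: the lid is on the catch. I'll keep pressing.

{"fn": "apply_moves", "kwargs": {"deltas": [[0,0.0006,0.0008,0,0,0,1],[0,0.0012,0.0016,0,0,0,1],[0,0.0012,0.0016,0,0,0,1]]}}

```text
time: 18.45
tool_pos: [0.5886, -0.2558, 0.0484]
tcp_rot: [-1.903, 1.7, -0.621]
wrist_force: [-2.2, 1.1, 8.4]
width: 0.002
```

{"fn": "apply_moves", "kwargs": {"deltas": [[0,0.0006,0.0008,0,0,0,1],[0,0.0012,0.0016,0,0,0,1],[0,0.002,0.0024,0,0,0,1],[0,0.002,0.0024,0,0,0,1]]}}

```text
time: 18.78
tool_pos: [0.5884, -0.2558, 0.0444]
tcp_rot: [-1.903, 1.701, -0.62]
wrist_force: [-2.8, -0.3, 6.8]
width: -0.001
```

{"fn": "apply_moves", "kwargs": {"deltas": [[0,0.0006,0.0008,0,0,0,1],[0,0.0012,0.0016,0,0,0,1],[0,0.0012,0.0016,0,0,0,1]]}}

```text
time: 19.03
tool_pos: [0.5888, -0.2558, 0.0438]
tcp_rot: [-1.902, 1.699, -0.622]
wrist_force: [-12.5, 0.6, 19.7]
width: -0.0
```

The sequence was 13.6 N, then a drop, 7 mm of travel, and now a hard stop at 20 N. That fits the lid snapping from about 0.065 rad to shut. One more small push to be sure, then I'll back off and look.

{"fn": "apply_moves", "kwargs": {"deltas": [[0,0.0004,0.0006,0,0,0,1],[0,0.0004,0.0006,0,0,0,1]]}}

```text
time: 19.2
tool_pos: [0.589, -0.2558, 0.0437]
tcp_rot: [-1.902, 1.698, -0.622]
wrist_force: [-16.1, 1.5, 23.9]
width: -0.0
```

{"fn": "apply_moves", "kwargs": {"deltas": [[0,-0.005,-0.008,0,0,0,1],[0,-0.007,-0.03,0,0,0,1],[0,0.01,-0.06,0,0,0,1],[0,0.03,-0.085,0,0,0,1],[0,0.04,-0.11,0,0,0,1],[0,0.04,-0.11,0,0,0,1],[0,0.04,-0.11,0,0,0,1]]}}

```text
time: 19.78
tool_pos: [0.4864, -0.2669, 0.0996]
tcp_rot: [-1.903, 1.703, -0.62]
wrist_force: [0.3, -0.1, -0.4]
width: 0.001
```

Run:
```python
from h import *
s=status.read_state();im=vision.read_camera('wrist');po=(s['tool_pos'],s['tcp_rot']);print(s['tool_pos'],w([0,0,-ST[2]],[s['tool_pos']-[*ST[:2],0]]).round(3),s['q'].round(2))
o=cv2.resize(im[:,:,::-1],None,fx=1.25,fy=1.25)
for a,c in((0,(0,255,0)),(.065,(0,0,255))):
  for x in (-.065,.065):
    u=proj('wrist',w(ST,[x,.062-.124*np.cos(a)+.005*np.sin(a),.036+.124*np.sin(a)+.005*np.cos(a)]),po)[0]; print(a,x,u*1.25); cv2.circle(o,tuple((u*1.25).astype(int)),2,c,-1)
cv2.imwrite('pics/w7.png',o)
```

```text
[ 0.48644319 -0.26694748  0.09956581] [[-0.127 -0.04   0.1  ]] [-0.9  -0.02  2.37  1.06  0.67  1.32]
0 -0.065 [377.72340916 212.62851467]
0 0.065 [265.21650367 192.03449871]
0.065 -0.065 [368.53962874 215.93418278]
0.065 0.065 [257.22000726 194.18468679]
```

View pics/w7.png

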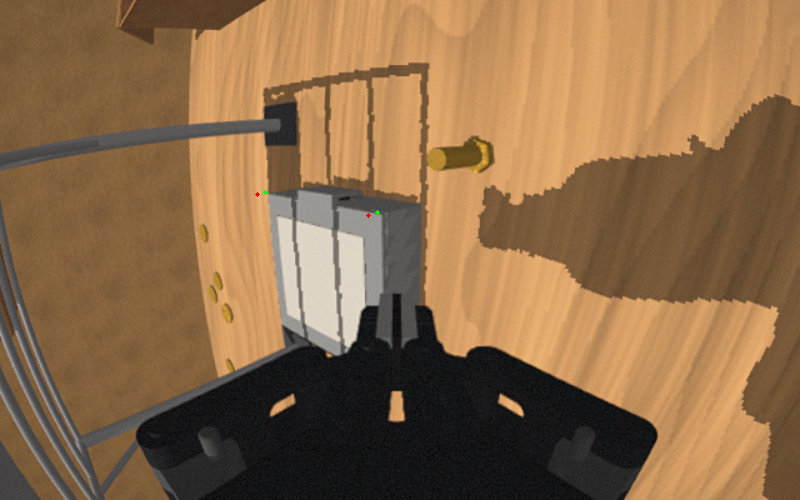

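The lid lies flat on the case. Its free-edge corners, (268,192) and (384,212), match the shut prediction (green) and not the caught one (red), and the tool is clear. One last overall check.

Run:
```python
from h import *
im=vision.read_camera('top')[:,:,::-1];cv2.imwrite('pics/top2.png',cv2.resize(np.vstack([im[130:260,190:470],cv2.imread('pics/top0.png')[130:260,190:470]]),None,fx=2.3,fy=2.3))
```

```text
(no output)
```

View pics/top2.png

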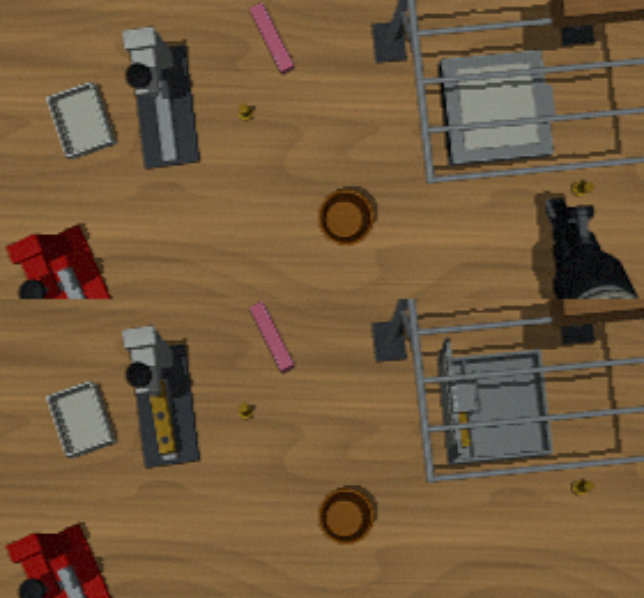

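The after (top) and before (bottom) views agree. The tray, both bolts and the tumbler haven't moved, the anvil is empty, the knob is up, the lid is shut, and the gripper is clear of everything.

```bash
python3 -c "
from workcell import job
print(job.finish_job())"
```

```text
the job is handed in; nothing more can be done
None
```

The job is done and handed in at about 20 s of robot time, well under the 69 s limit.

- **Gauge check:** I pressed the knob 30 mm down until the foot stopped on the bar, with about 9 N at the wrist. I held it for about half a second and let it spring back up.
- **Bar:** I gripped it at a 31° tilt instead of 35–40°, because a first try at 38° ran into a wrist joint limit before touching anything. I carried it in low under the shelf and lowered it until it pressed on the lane floor at about 10 N before letting go. A wrist picture showed it lying flat in the lane.
- **Lid:** I swung it over and pressed until it gave at about 14 N. It then moved another 7 mm to a hard stop, where I pushed to 24 N.

In the last pictures the lid's corners match the fully shut position rather than the caught one, within about 6 pixels. The knob is up, the bolts, tumbler and tray are where they stood, and the gripper is touching nothing. I had no direct reading of the lid angle or the gauge's travel, so both are judged from force, height and pictures. No check failed.

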